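# Self-check behind the dust cover of a blood reader

## Task

Run the blood reader's self-check. First push the slide box off the cover's black track, with the cover still shut, until the box lies wholly on the blue mat; then slide the grey dust cover fully open by its orange rib, press the green button right down, let it come back up, and slide the cover fully shut again. The box stays flat on the mat, and the two bottles, the tube rack and the little vial must not be shifted or tipped.

Things in the scene. Friction and masses are not known exactly. Their poses are not given: they have to be found in the camera images.
- reader: White bench instrument fixed on the table, 250 x 250 x 60 mm high. Origin at table level: the block spans x -125..125, y -120..130 mm about it. x points away from the robot (yaw up to 0.42 rad either way), y to its left, z up. Flat deck at z 60 mm. On it a black cover track, flush, runs along y at x -33..33; green button at x 0, y -60 mm.
- mat_center (a point): Centre of the blue mat, flush with the deck, at reader x 78.5, y 40.5 mm; axes as the reader's. The mat is 73 (x) x 141 (y) mm, open towards the track (-x side, mat edge at reader x 42). Rims 6 mm thick, 10 mm high edge its far side (inner face reader x 115) and its right and left (y -30 and 111); the left rim runs on to x -44 past the track's end.
- cover (a joint): Travel of the grey dust cover along the reader's +y, in m: 0 fully shut (its centre over the button, reader y -60 mm), 0.09 fully open (end stop, y +30 mm). Starts within 5 mm of shut. About 1.5 N to slide; stays where left. Cover 62 (x) x 70 (y) mm, flat top 20 mm above the deck, open below at both y ends. The slide box on the track blocks it.
- cover_rib (a point): Centre of the orange rib that stands on the middle of the cover's top: 44 mm long (x), 8 mm thick (y), 20 mm high, from 20 to 40 mm above the deck. This point lies 30 mm above the deck; axes as the reader's.
- button (a joint): Travel of the green push button, straight down, in m: 0 is up, 0.005 is right down (end stop). Springs back; about 1.5 N to start and 4 N to reach the bottom.
- button_top (a point): Centre of the button's top face, 12 mm above the deck when up. Button 26 mm in diameter in a 38 mm wide, 5 mm high black collar; it is under the cover at the start.
- slide_box_center (a point): Centre of the loose slide box, white with a blue band, 36 (x) x 78 (y) x 30 mm high, 80 to 170 g; 15 mm above its underside. It starts lying flat on the deck, across the cover's track, turned up to 0.35 rad from the reader's axes.
- vial_center (a point): Centre of a small white dropper vial with a blue cap, 24 mm diameter, 50 mm high, standing loose on the reader's deck along its front edge (reader x about -100 mm); half-way up. Light, easily tipped.
- amber_center (a point): Centre of a brown glass bottle, 58 mm diameter, 130 mm high, standing loose on the table to the left or right of the reader; half-way up.
- dispenser_center (a point): Centre of a white plastic bottle with blue cap, 54 mm diameter, 160 mm high, standing loose on the table on the other side of the reader; half-way up.
- rack_center (a point): Centre of a blue tube rack with red caps, 84 (x) x 144 (y) x 68 mm high (some thin clear tubes rise to 101 mm), standing loose beyond the far side of the reader; half-way up its body.

How it is judged:
On the way, in this order (a step that is already met when the one before it is completed fails the run):
1. the slide box lies flat on the blue mat while the cover is still shut (x of slide_box_center in the frame of reader between 0.058 and 0.12 m and y of slide_box_center in the frame of reader between -0.01 and 0.095 m and angle between the y axis of slide_box_center and the y axis of reader, either way round below 0.6 rad and angle between slide_box_center's own z axis and vertical below 0.12 rad and z of slide_box_center in the frame of reader below 0.08 m and value of joint cover below 0.012 m), for 0.2 s.
2. the cover is fully open, the box still on the mat (value of joint cover above 0.08 m and x of slide_box_center in the frame of reader between 0.058 and 0.12 m and y of slide_box_center in the frame of reader between -0.01 and 0.095 m and angle between the y axis of slide_box_center and the y axis of reader, either way round below 0.6 rad and angle between slide_box_center's own z axis and vertical below 0.12 rad and z of slide_box_center in the frame of reader below 0.08 m), for 0.1 s.
3. the button is pressed right down with the cover open (value of joint button above 0.0038 m and value of joint cover above 0.065 m), for 0.05 s.
4. the button is up again (value of joint button below 0.001 m), for 0.1 s.
At the end, for the whole second after the job is handed in: The cover is shut to within 6 mm and at rest, the button is up (within 1 mm), and the slide box lies flat on the blue mat (its centre at reader x 58..120 mm, y -10..95 mm, its long side within 0.6 rad of the reader's y). The bottles, rack and vial have not moved by more than 20 mm (x of slide_box_center in the frame of reader between 0.058 and 0.12 m and y of slide_box_center in the frame of reader between -0.01 and 0.095 m and angle between the y axis of slide_box_center and the y axis of reader, either way round below 0.6 rad and angle between slide_box_center's own z axis and vertical below 0.12 rad and z of slide_box_center in the frame of reader below 0.08 m and value of joint cover below 0.006 m and value of joint button below 0.001 m and velocity of joint cover between -0.01 and 0.01 m/s); the robot touches nothing.
It fails at once if the vial is shifted by more than 20 mm or tipped (distance of vial_center from where it was at the start of the episode above 0.02 m or angle between vial_center's own z axis and vertical above 0.35 rad).
It fails at once if the amber bottle is shifted by more than 20 mm or tipped (distance of amber_center from where it was at the start of the episode above 0.02 m or angle between amber_center's own z axis and vertical above 0.35 rad).
It fails at once if the white dispenser bottle is shifted by more than 20 mm or tipped (distance of dispenser_center from where it was at the start of the episode above 0.02 m or angle between dispenser_center's own z axis and vertical above 0.35 rad).
It fails at once if the tube rack is shifted by more than 20 mm or tipped (distance of rack_center from where it was at the start of the episode above 0.02 m or angle between rack_center's own z axis and vertical above 0.35 rad).
It also fails if it takes over 64 s, if anything falls off the work surface, if the arm or the gripper's body presses on something with over 40 N, if the wrist force passes 120 N, or if a joint passes its speed limit or range.

## Robot

A 6-joint arm with a two-finger parallel gripper is mounted at the origin on the work surface. World frame = base frame: x ahead of the robot, y to its left, z up, the work surface at z = 0. Lengths are in m, angles in rad, forces in N, time in s.
With the tool pointing down it reaches from about 0.25 to 0.85 m from the base axis. Payload 12.5 kg.
Tool frame: the origin (TCP) lies on the mounting face of the last link; the fingertips stand 186 mm ahead of it and the grasp point (between the pads) lies 167 mm ahead of it; x points along the fingers, y is the direction in which the jaws open and shut, and the axes are right-handed (so a half turn about x gives the same grasp; the last joint's range is limited). The gripper opens to 93 mm and grips with 3 to 60 N. Pads are 15 mm wide; open, the fingers measure 128 mm over their backs; the gripper's body (75 mm by 188 mm) begins 65 mm behind the grasp point.
Start: joints at [1.232, 0.351, 1.652, -0, 1.139, -0.085], TCP at [0.138, 0.532, 0.405] pointing down, gripper open.
Joint ranges: [-2.75, 2.75], [-0.79, 2.1], [0.01, 2.65], [-1.57, 4.71], [0.07, 3.14], [-2.87, 2.87]. Speed limits (rad/s): [2.22, 2.22, 2.79, 3.14, 3.14, 3.14].

## Interface

Orientations are given as a unit quaternion [x, y, z, w].
In Python, from bench import r gives the robot as it stands. The module is installed in compiled form; this text tells all that it offers.
- The arm moves only by the tool arm_command, never from a script. Its argument "rows" is a list of rows, each an object with "slide": the shift along the tool's x, y, z in mm, a list of three; "rot": the turn, a rotation vector about the tool's x, y, z in degrees, a list of three; "hand": the gripper's target within -1 to 1 (shut at 1, half-way at 0, fully open at -1). In form: [{"slide": [dx, dy, dz], "rot": [rx, ry, rz], "hand": hand}, ...]. A call has 1 to 20 rows; each row shifts and turns the commanded pose from where the row before left it, along the tool's axes as they then stand; what a row does not reach is not made up. A row lasts 1/10 s, in which the tool goes at most 50 mm and 8.59 degrees, less where a joint would pass 70% of its speed; a pose out of reach is approached as far as the arm can. A call is refused whole if a number of a shift passes 50 or a number of a turn 8.59, either way. A call with a gripper value outside its range is refused whole. The fingers move at their own pace and stop on an object; "squeeze" is the grip in N (left out, the last holds). Time passes only in rows, so rows that do not move let the fingers close. It gives the time, the measured TCP pose, the force and the opening at its end, in the units of the state.
- r.state(): the state, without advancing time (a new reading comes with each control period).
- r.snapshot(name): name is "scene" or "side" or "wrist"; returns a dict with "pixels" (420x560x3 uint8, blue, green, red), "fx", "fy", "cx", "cy" (pixels), "distortion" ([k1, k2, p1, p2, k3] as OpenCV has them; the pictures are not rectified), "rvec" (rotation vector, rad) and "tvec" (3), from world to camera coordinates, as OpenCV has them; the wrist camera has in their place "mount" (4x4, takes a point from camera to tool coordinates, whose origin is the TCP and whose axes are the tool frame's). Camera axes: x right, y down, z forward; pixel columns grow to the right and rows downward; lengths in m; the calibration is good to about 2 mm. A picture is of the moment at which its call begins: read the wrist's pose just before it. There is no depth.
- r.sign_off(): hands the job in, once; it reports no verdict.
The state is a dict: "time": time; "joints": joint angles; "joint_vel": joint speeds; "joint_efforts": joint torques, N m; "tcp_pos": TCP position; "eef_rot": TCP orientation; "force": force on the tool from outside, world axes, zero at the start; "moment": the same for the moment, N m; "grip_width": finger opening in m.
Only numpy, scipy, OpenCV 4.12 (cv2) and the standard library are available. Lean on these libraries where they do the work, as an engineer would, in place of code of your own. Each camera call takes 0.05 s, during which the arm holds its last target.

## Working session

There is one attempt and no reset: what is moved stays moved. The work goes in short steps, Python scripts to look and compute and a tool call to move; the robot and the scene stay as the last step left them, time stands still between calls to the robot, and variables do not carry over. Pictures are saved under pics/ and viewed, and the job is handed in when it is done.

Besides the shell and the picture viewer there is one more tool, called after ">>>" as a command line: name --argument value ..., lists and objects as JSON in quotes. arm_command: Moves the arm, as the interface text tells. Its arguments: {"type":"object","properties":{"rows":{"type":"array","items":{"type":"object","properties":{"slide":{"type":"array","items":{"type":"number"}},"rot":{"type":"array","items":{"type":"number"}},"hand":{"type":"number"}}}},"squeeze":{"type":"number"}},"required":["rows"]}

```bash
mkdir -p pics; cat > h.py <<'E'
import numpy as np, cv2
from scipy.spatial.transform import Rotation as R
from bench import r
def snap(n,f):
    st=r.state(); s=r.snapshot(n); cv2.imwrite('pics/'+f+'.png',s['pixels'])
    s['st']=st
    import pickle; pickle.dump(s,open('pics/'+f+'.pkl','wb')); return s
def load(f):
    import pickle; return pickle.load(open('pics/'+f+'.pkl','rb'))
def ext(s):
    # returns Rcw (world->cam), t
    if 'rvec' in s and s['rvec'] is not None:
        return cv2.Rodrigues(np.array(s['rvec'],float))[0],np.array(s['tvec'],float).ravel()
    st=s['st'];T=np.eye(4);T[:3,:3]=R.from_quat(st['eef_rot']).as_matrix();T[:3,3]=st['tcp_pos']
    M=np.linalg.inv(T@np.array(s['mount'])); return M[:3,:3],M[:3,3]
def K(s): return np.array([[s['fx'],0,s['cx']],[0,s['fy'],s['cy']],[0,0,1.]])
def pix2z(s,uv,z):
    A,t=ext(s); uv=np.array(uv,float).reshape(-1,1,2)
    n=cv2.undistortPoints(uv,K(s),np.array(s['distortion'],float)).reshape(-1,2)
    d=np.c_[n,np.ones(len(n))]@A; o=-A.T@t
    return o+d*((z-o[2])/d[:,2])[:,None]
def proj(s,P):
    A,t=ext(s); return cv2.projectPoints(np.array(P,float).reshape(-1,1,3),cv2.Rodrigues(A)[0],t,K(s),np.array(s['distortion'],float))[0].reshape(-1,2)
E
python3 - <<'E'
from h import *
print(r.state())
for n in('scene','side','wrist'): 
    s=snap(n,n+'0'); A,t=ext(s); print(n,-A.T@t)
E
```

```text
{'time': 0.0, 'joints': array([ 1.23237050e+00,  3.51244433e-01,  1.65243210e+00,  2.99592990e-06,
        1.13907517e+00, -8.45802582e-02]), 'joint_vel': array([-8.76445101e-04,  1.98621105e-03,  4.82980806e-04, -1.91982699e-05,
        4.38482694e-04, -5.12449368e-04]), 'joint_efforts': array([ 1.39900741e-03, -4.97342026e+01, -2.85241771e+01,  6.99334661e-02,
        2.59516662e-02, -1.32851487e-04]), 'tcp_pos': array([0.13804235, 0.53226273, 0.40419377]), 'eef_rot': array([ 0.08910717,  0.70150568, -0.08990807,  0.70133175]), 'force': array([ 0.85235792,  0.367575  , -0.05251872]), 'moment': array([-0.00997236, -0.00609239, -0.00026221]), 'grip_width': 0.09269614771050817}
scene [ 1.11959181 -0.10650193  0.85808189]
side [ 0.42289061 -0.47209775  0.66425571]
wrist [0.06369468 0.54980966 0.383956  ]
```

View pics/scene0.png

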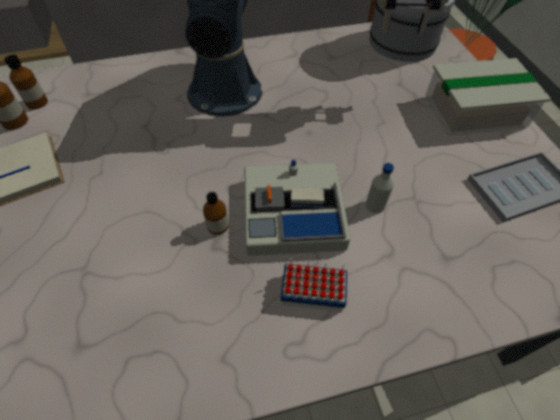

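View pics/side0.png

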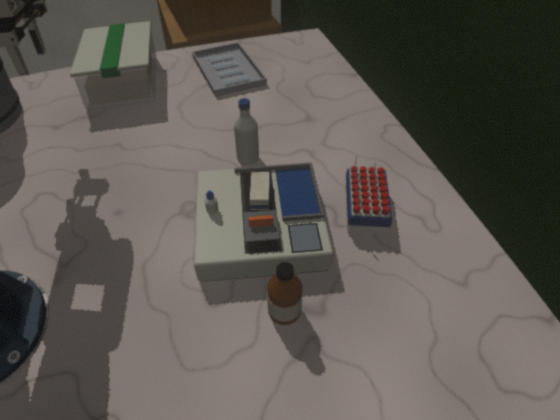

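View pics/wrist0.png

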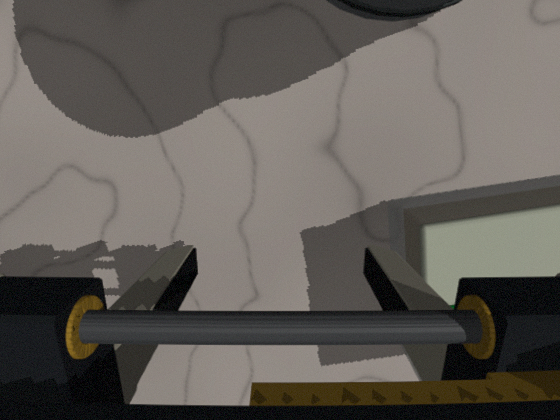

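The scene camera, looking back at the robot, shows the reader at about (245–347, 165–250). The amber bottle is at (215,215), the dispenser at (380,190), the rack at (315,284) and the vial at (293,168). In the side view the reader is at about (195–328, 165–275). I'll enlarge both.

```bash
python3 - <<'E'
import cv2
a=cv2.imread('pics/scene0.png')[150:260,230:360]; cv2.imwrite('pics/sc.png',cv2.resize(a,None,fx=6,fy=5.4,interpolation=cv2.INTER_CUBIC)) 
a=cv2.imread('pics/side0.png')[155:285,185:345]; cv2.imwrite('pics/sd.png',cv2.resize(a,None,fx=5,fy=4.6,interpolation=cv2.INTER_CUBIC))
E
```

```text
(no output)
```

View pics/sc.png

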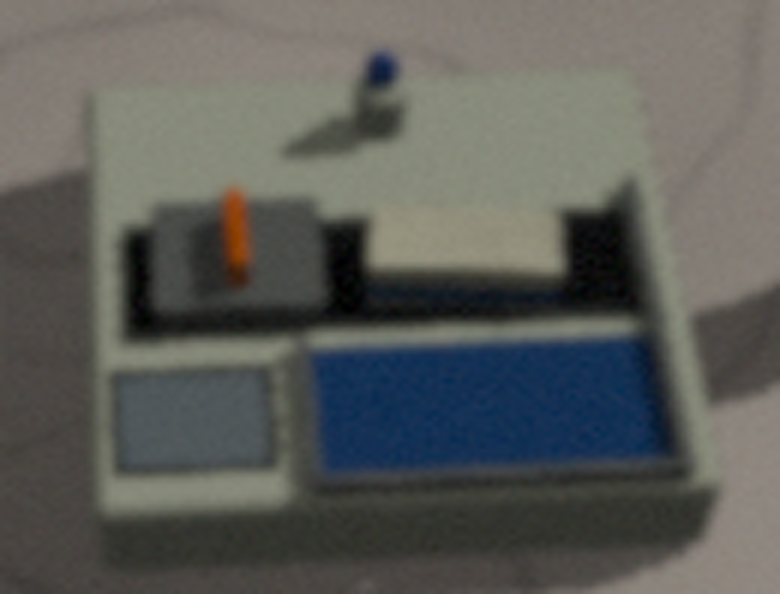

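View pics/sd.png

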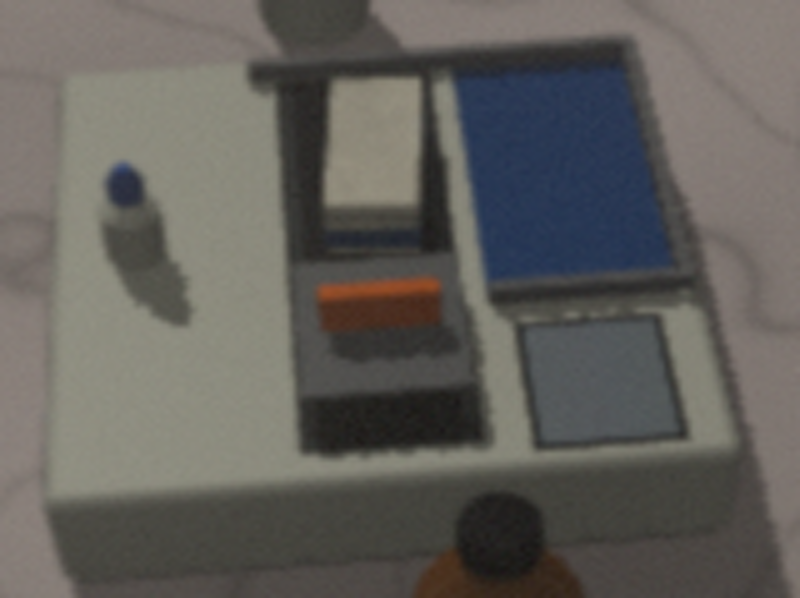

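```bash
cat > fit.py <<'E'
from h import *
from scipy.optimize import least_squares
sc=load('scene0');sd=load('side0')
def C(l): return [(230+u/6,150+v/5.4) for u,v in l]
def D(l): return [(185+u/5,155+v/4.6) for u,v in l]
Pm=np.array([[-125,-120,60],[-125,130,60],[125,130,60],[125,-120,60],[42,-30,60],[42,111,60]])/1e3
U=np.array(C([(92,92),(632,75),(718,490),(103,515),(305,352),(643,338)]))
Pd=np.array([[-125,-120,60],[-125,130,60],[125,-120,60],[42,111,60],[115,111,60]])/1e3
V=np.array(D([(48,500),(65,75),(738,440),(455,72),(628,68)]))
def W(p,P):
    c,s=np.cos(p[2]),np.sin(p[2]); return P@np.array([[c,s,0],[-s,c,0],[0,0,1]])+[p[0],p[1],0]
f=lambda p:np.r_[(proj(sc,W(p,Pm))-U).ravel(),(proj(sd,W(p,Pd))-V).ravel()]
if __name__=='__main__':
    for g in (lambda p:f(p)[:12],lambda p:f(p)[12:],f):
        q=least_squares(g,[.5,-.05,0],loss='soft_l1');print(q.x);print(g(q.x).reshape(-1,2).round(1).tolist())
    p=q.x; np.save('reader.npy',p)
    def inv(P):
        c,s=np.cos(p[2]),np.sin(p[2]); d=P-[p[0],p[1],0]; return d@np.array([[c,-s,0],[s,c,0],[0,0,1]])
    # box top corners z=.09
    print('box scene',(inv(pix2z(sc,C([(372,212),(558,212),(565,275),(365,275)]),.09))*1e3).round())
    print('box side',(inv(pix2z(sd,D([(332,78),(422,78),(420,210),(325,210)]),.09))*1e3).round())
    print('rib scene',(inv(pix2z(sc,C([(230,190),(240,240)]),.10))*1e3).round())
    print('rib side',(inv(pix2z(sd,D([(318,287),(440,280)]),.10))*1e3).round())
    print('vial',(inv(pix2z(sc,C([(380,65)]),.105))*1e3).round(),(inv(pix2z(sd,D([(124,180)]),.105))*1e3).round())
    for P in [pix2z(sc,[(212,197)],.13),pix2z(sd,[(285,270)],.13),pix2z(sc,[(388,168)],.16),pix2z(sd,[(244,103)],.16)]:
        print('bottles w,reader',P.round(3),(inv(P)*1e3).round())
E
python3 fit.py
```

```text
[ 0.55176781  0.08075622 -0.19661387]
[[-1.5, -1.4], [0.6, -1.7], [1.1, 0.4], [-2.8, 0.6], [0.0, -0.1], [0.6, 0.1]]
[ 0.55003315  0.08063685 -0.19323419]
[[-0.9, 0.7], [-0.3, -1.9], [2.8, 2.2], [0.3, -1.1], [-0.3, -2.6]]
[ 0.55074937  0.08087525 -0.19346034]
[[-1.7, -1.6], [0.3, -2.1], [1.2, -0.1], [-2.6, 0.4], [0.0, -0.4], [0.5, -0.3], [-0.6, 0.5], [0.0, -2.1], [3.1, 2.1], [0.6, -1.2], [-0.0, -2.7]]
box scene [[-13.   1.  90.]
 [ -9.  78.  90.]
 [ 28.  76.  90.]
 [ 23.  -5.  90.]]
box side [[-12.  75.  90.]
 [ 24.  71.  90.]
 [ 16.  -9.  90.]
 [-19.  -5.  90.]]
rib scene [[-21. -57. 100.]
 [  8. -55. 100.]]
rib side [[-24. -56. 100.]
 [ 20. -57. 100.]]
vial [[-89.  10. 105.]] [[-93.   5. 105.]]
bottles w,reader [[ 0.545 -0.112  0.13 ]] [[  32. -190.  130.]]
bottles w,reader [[ 0.538 -0.117  0.13 ]] [[  26. -196.  130.]]
bottles w,reader [[0.585 0.304 0.16 ]] [[ -9. 225. 160.]]
bottles w,reader [[0.576 0.298 0.16 ]] [[-16. 218. 160.]]
```

```bash
cat >> h.py <<'E'
def go(x,y,ztip,st=None,yaw=None,off=186):
    """needed tool-frame slide(mm) to put fingertip at reader x,y mm, world height ztip mm; and rot about tool axes deg"""
    p=np.load('reader.npy'); st=st or r.state()
    c,s=np.cos(p[2]),np.sin(p[2]); X=np.array([p[0]+(c*x-s*y)/1e3,p[1]+(s*x+c*y)/1e3,(ztip+off)/1e3])
    Rt=R.from_quat(st['eef_rot']); d=X-st['tcp_pos']
    tgt=[]
    for sg in (1,-1):
        ty=sg*np.array([-s,c,0]); tx=np.array([0,0,-1.]); T=R.from_matrix(np.c_[tx,ty,np.cross(tx,ty)])
        tgt.append(np.degrees((Rt.inv()*T).as_rotvec()))
    tgt.sort(key=lambda v:np.linalg.norm(v))
    print('tcp',st['tcp_pos'].round(4),'t',round(st['time'],2),'F',st['force'].round(1),'w',round(st['grip_width'],4))
    print('target world',X.round(4),'slide now-frame',(Rt.inv().apply(d)*1e3).round(1),'rot',tgt[0].round(2), 'alt',tgt[1].round(1))
    print('slide after rot',((Rt*R.from_rotvec(np.radians(tgt[0]))).inv().apply(d)*1e3).round(1))
def tip():
    p=np.load('reader.npy'); st=r.state(); c,s=np.cos(p[2]),np.sin(p[2])
    Rt=R.from_quat(st['eef_rot']); P=np.array(st['tcp_pos'])+Rt.apply([.186,0,0]); d=P[:2]-p[:2]
    print('tip reader',round((c*d[0]+s*d[1])*1e3,1),round((-s*d[0]+c*d[1])*1e3,1),'z',round(P[2]*1e3,1),'w',round(st['grip_width']*1e3,1),'F',st['force'].round(1),'t',round(st['time'],2))
E
python3 - <<'E'
from h import *
st=r.state(); print(R.from_quat(st['eef_rot']).as_matrix().round(3)); go(-38,36,200)
E
```

```text
[[-0.     0.251  0.968]
 [-0.001  0.968 -0.251]
 [-1.    -0.001 -0.   ]]
tcp [0.138  0.5323 0.4044] t 0.15 F [ 0.4  0.1 -0.3] w 0.0926
target world [0.5204 0.1235 0.386 ] slide now-frame [  18.6 -299.7  472.7] rot [-3.46 -0.01  0.04] alt [1.765e+02 1.000e-01 0.000e+00]
slide after rot [  18.4 -327.7  453.8]
```

>>> arm_command --rows '[{"slide": [0,0,0],"rot": [-3.46,0,0],"hand": 0.35},{"slide": [1,-20.5,28.4],"rot": [0,0,0],"hand": 0.35},{"slide": [1,-20.5,28.4],"rot": [0,0,0],"hand": 0.35},{"slide": [1,-20.5,28.4],"rot": [0,0,0],"hand": 0.35},{"slide": [1,-20.5,28.4],"rot": [0,0,0],"hand": 0.35},{"slide": [1,-20.5,28.4],"rot": [0,0,0],"hand": 0.35},{"slide": [1,-20.5,28.4],"rot": [0,0,0],"hand": 0.35},{"slide": [1,-20.5,28.4],"rot": [0,0,0],"hand": 0.35},{"slide": [1,-20.5,28.4],"rot": [0,0,0],"hand": 0.35},{"slide": [1,-20.5,28.4],"rot": [0,0,0],"hand": 0.35},{"slide": [1,-20.5,28.4],"rot": [0,0,0],"hand": 0.35},{"slide": [1,-20.5,28.4],"rot": [0,0,0],"hand": 0.35},{"slide": [1,-20.5,28.4],"rot": [0,0,0],"hand": 0.35},{"slide": [1,-20.5,28.4],"rot": [0,0,0],"hand": 0.35},{"slide": [1,-20.5,28.4],"rot": [0,0,0],"hand": 0.35},{"slide": [1,-20.5,28.4],"rot": [0,0,0],"hand": 0.35},{"slide": [1,-20.5,28.4],"rot": [0,0,0],"hand": 0.35},{"slide": [0,0,0],"rot": [0,0,0],"hand": 0.35},{"slide": [0,0,0],"rot": [0,0,0],"hand": 0.35}]' --squeeze 10

```text
time: 2.05
tcp_pos: [0.521, 0.1228, 0.3883]
eef_rot: [0.069, 0.704, -0.069, 0.703]
force: [0.7, -0.6, -0.1]
grip_width: 0.0303
```

```bash
python3 - <<'E'
from h import *
tip(); go(-38,36,70); snap('wrist','w1')
E
```

```text
tip reader -37.4 35.4 z 202.3 w 30.3 F [ 0.7 -0.6 -0.1] t 2.05
tcp [0.521  0.1228 0.3883] t 2.05 F [ 0.7 -0.6 -0.1] w 0.0303
target world [0.5204 0.1235 0.256 ] slide now-frame [132.3   0.6  -0.6] rot [-0.07 -0.05  0.01] alt [1.799e+02 0.000e+00 1.000e-01]
slide after rot [132.3   0.6  -0.7]
```

View pics/w1.png

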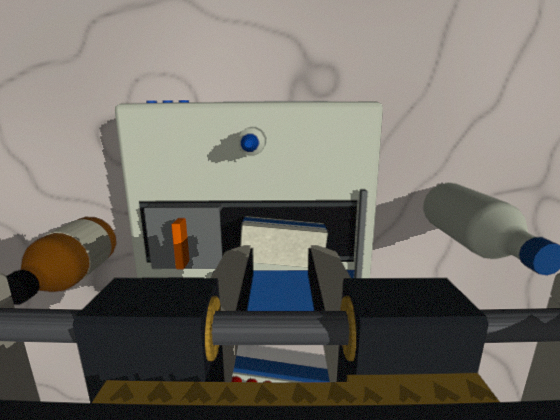

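```bash
cat >> h.py <<'E'
def toreader(P):
    p=np.load('reader.npy'); c,s=np.cos(p[2]),np.sin(p[2]); d=P-[p[0],p[1],0]; return (d@np.array([[c,-s,0],[s,c,0],[0,0,1]])*1e3).round(1)
E
python3 - <<'E'
from h import *
s=load('w1'); im=s['pixels'][90:300,100:400]; cv2.imwrite('pics/w1c.png',cv2.resize(im,None,fx=2.66,fy=2.66,interpolation=cv2.INTER_CUBIC))
print('deck',toreader(pix2z(s,[(118,106),(381,103)],.06)))
print('track -x edge',toreader(pix2z(s,[(142,202),(357,203)],.06)))
print('box top',toreader(pix2z(s,[(243,224),(327,233)],.09)))
print('box low',toreader(pix2z(s,[(245,217),(326,225)],.06)))
print('rib top',toreader(pix2z(s,[(173,221),(185,219)],.10)))
print('vial',toreader(pix2z(s,[(250,142)],.11)))
E
```

```text
deck [[-126.4 -114.9   60. ]
 [-128.1  124.9   60. ]]
track -x edge [[ -35.8 -102.8   60. ]
 [ -34.5  108.6   60. ]]
box top [[-22.8  -0.1  90. ]
 [-14.1  75.8  90. ]]
box low [[-20.3  -1.6  60. ]
 [-11.8  79.   60. ]]
rib top [[-28.8 -59.8 100. ]
 [-30.6 -49.1 100. ]]
vial [[-96.5   9.9 110. ]]
```

View pics/w1c.png

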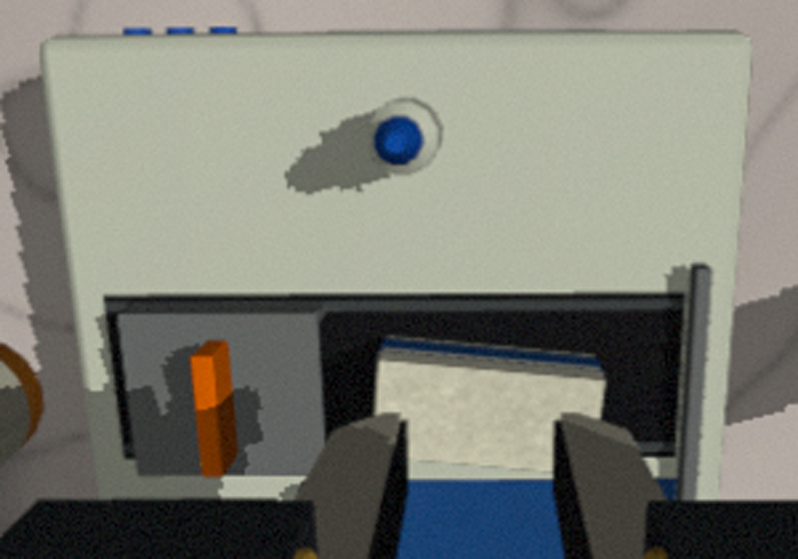

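>>> arm_command --rows '[{"slide": [0,2.5,-4.5],"rot": [0,0,0],"hand": 0.35},{"slide": [22,0,0],"rot": [0,0,0],"hand": 0.35},{"slide": [22,0,0],"rot": [0,0,0],"hand": 0.35},{"slide": [22,0,0],"rot": [0,0,0],"hand": 0.35},{"slide": [22,0,0],"rot": [0,0,0],"hand": 0.35},{"slide": [18,0,0],"rot": [0,0,0],"hand": 0.35},{"slide": [14,0,0],"rot": [0,0,0],"hand": 0.35},{"slide": [10,0,0],"rot": [0,0,0],"hand": 0.35},{"slide": [0,0,0],"rot": [0,0,0],"hand": 0.35},{"slide": [0,0,0],"rot": [0,0,0],"hand": 0.35}]'

```text
time: 3.1
tcp_pos: [0.5171, 0.1267, 0.2592]
eef_rot: [0.068, 0.704, -0.068, 0.704]
force: [-0.8, 0.9, -0.4]
grip_width: 0.0305
```

```bash
python3 - <<'E'
from h import *
tip(); snap('side','s2'); im=r.snapshot('scene')['pixels'][150:260,230:360]
a=cv2.resize(im,(520,440),interpolation=cv2.INTER_CUBIC); b=cv2.resize(load('s2')['pixels'][155:285,185:345],(270*2,440))
cv2.imwrite('pics/c2.png',cv2.resize(np.hstack([a,b]),(800,332)))
E
```

```text
tip reader -41.7 38.5 z 73.2 w 30.5 F [-0.8  0.9 -0.4] t 3.1
```

View pics/c2.png

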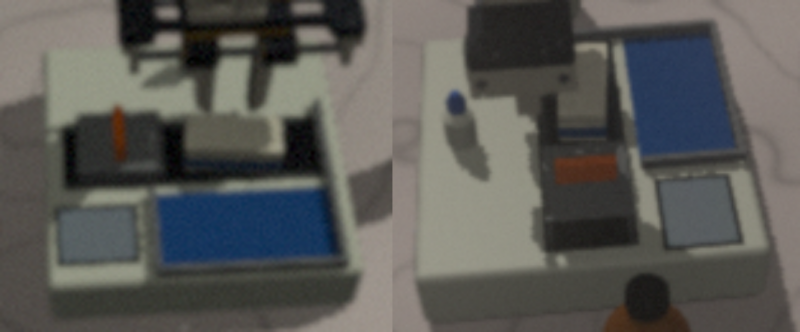

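>>> arm_command --rows '[{"slide": [3,0,4],"rot": [0,0,0],"hand": 0.35},{"slide": [0,0,4],"rot": [0,0,0],"hand": 0.35},{"slide": [0,0,4],"rot": [0,0,0],"hand": 0.35},{"slide": [0,0,4],"rot": [0,0,0],"hand": 0.35},{"slide": [0,0,4],"rot": [0,0,0],"hand": 0.35},{"slide": [0,0,4],"rot": [0,0,0],"hand": 0.35},{"slide": [0,0,4],"rot": [0,0,0],"hand": 0.35},{"slide": [0,0,4],"rot": [0,0,0],"hand": 0.35},{"slide": [0,0,4],"rot": [0,0,0],"hand": 0.35},{"slide": [0,0,4],"rot": [0,0,0],"hand": 0.35},{"slide": [0,0,4],"rot": [0,0,0],"hand": 0.35},{"slide": [0,0,4],"rot": [0,0,0],"hand": 0.35},{"slide": [0,0,4],"rot": [0,0,0],"hand": 0.35},{"slide": [0,0,4],"rot": [0,0,0],"hand": 0.35},{"slide": [0,0,4],"rot": [0,0,0],"hand": 0.35},{"slide": [0,0,4],"rot": [0,0,0],"hand": 0.35},{"slide": [0,0,0],"rot": [0,0,0],"hand": 0.35}]'

```text
time: 4.9
tcp_pos: [0.5803, 0.114, 0.2557]
eef_rot: [0.068, 0.704, -0.068, 0.704]
force: [-0.4, -0.6, -0.1]
grip_width: 0.0302
```

```bash
python3 - <<'E'
from h import *
tip(); snap('side','s3'); im=r.snapshot('scene')['pixels'][150:260,230:360]
a=cv2.resize(im,(520,440),interpolation=cv2.INTER_CUBIC); b=cv2.resize(load('s3')['pixels'][155:285,185:345],(270*2,440))
cv2.imwrite('pics/c3.png',cv2.resize(np.hstack([a,b]),(800,332)))
E
```

```text
tip reader 22.7 38.2 z 69.7 w 30.2 F [-0.4 -0.6 -0.1] t 4.9
```

View pics/c3.png

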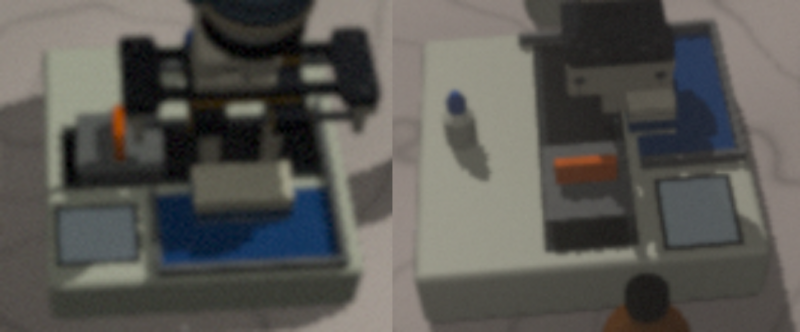

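The box is half onto the mat, aligned with the reader, and the cover hasn't moved. I'll keep pushing.

>>> arm_command --rows '[{"slide": [0,0,4],"rot": [0,0,0],"hand": 0.35},{"slide": [0,0,4],"rot": [0,0,0],"hand": 0.35},{"slide": [0,0,4],"rot": [0,0,0],"hand": 0.35},{"slide": [0,0,4],"rot": [0,0,0],"hand": 0.35},{"slide": [0,0,4],"rot": [0,0,0],"hand": 0.35},{"slide": [0,0,4],"rot": [0,0,0],"hand": 0.35},{"slide": [0,0,4],"rot": [0,0,0],"hand": 0.35},{"slide": [0,0,3],"rot": [0,0,0],"hand": 0.35},{"slide": [0,0,0],"rot": [0,0,0],"hand": 0.35},{"slide": [0,0,-10],"rot": [0,0,0],"hand": 0.35},{"slide": [0,0,-20],"rot": [0,0,0],"hand": 0.35},{"slide": [-20,0,-10],"rot": [0,0,0],"hand": 0.35},{"slide": [-40,0,0],"rot": [0,0,0],"hand": 0.35},{"slide": [-40,-40,-8],"rot": [0,0,0],"hand": 0.35},{"slide": [0,-40,-8],"rot": [0,0,0],"hand": 0.35},{"slide": [0,-10,0],"rot": [0,0,0],"hand": 0.35},{"slide": [0,0,0],"rot": [0,0,0],"hand": 0.35},{"slide": [0,0,0],"rot": [0,0,0],"hand": 0.35}]'

```text
time: 6.8
tcp_pos: [0.5399, 0.0359, 0.3505]
eef_rot: [0.068, 0.704, -0.068, 0.704]
force: [0.1, 0.7, -0.2]
grip_width: 0.0297
```

```bash
python3 - <<'E'
from h import *
tip(); snap('side','s4'); snap('scene','sc4'); snap('wrist','w4')
a=cv2.resize(load('sc4')['pixels'][150:260,230:360],(520,440),interpolation=cv2.INTER_CUBIC); b=cv2.resize(load('s4')['pixels'][155:285,185:345],(270*2,440))
cv2.imwrite('pics/c4.png',cv2.resize(np.hstack([a,b]),(800,332)))
E
```

```text
tip reader -2.1 -46.1 z 164.5 w 29.7 F [ 0.1  0.7 -0.2] t 6.8
```

View pics/c4.png

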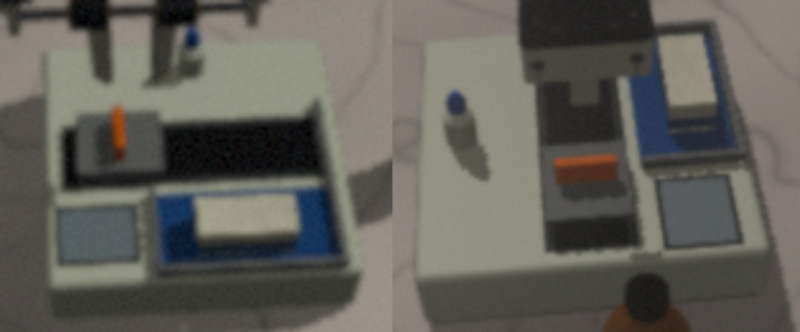

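View pics/w4.png

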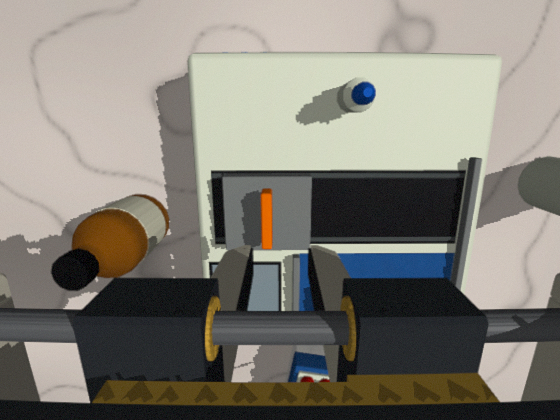

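The box lies wholly on the mat, and the wrist view shows the rib at (261–272, 188–248). I'll check both numerically.

```bash
python3 - <<'E'
from h import *
s=load('w4'); cv2.imwrite('pics/w4c.png',cv2.resize(s['pixels'][150:270,190:340],None,fx=5,fy=5,interpolation=cv2.INTER_CUBIC))
sd=load('s4'); cv2.imwrite('pics/s4c.png',cv2.resize(sd['pixels'][155:285,185:345],None,fx=5,fy=4.6,interpolation=cv2.INTER_CUBIC))
E
```

```text
(no output)
```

View pics/w4c.png

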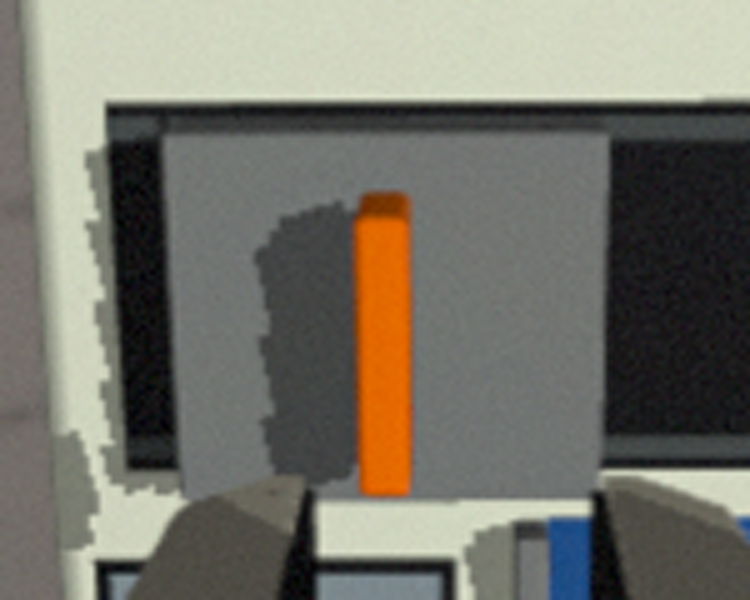

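View pics/s4c.png

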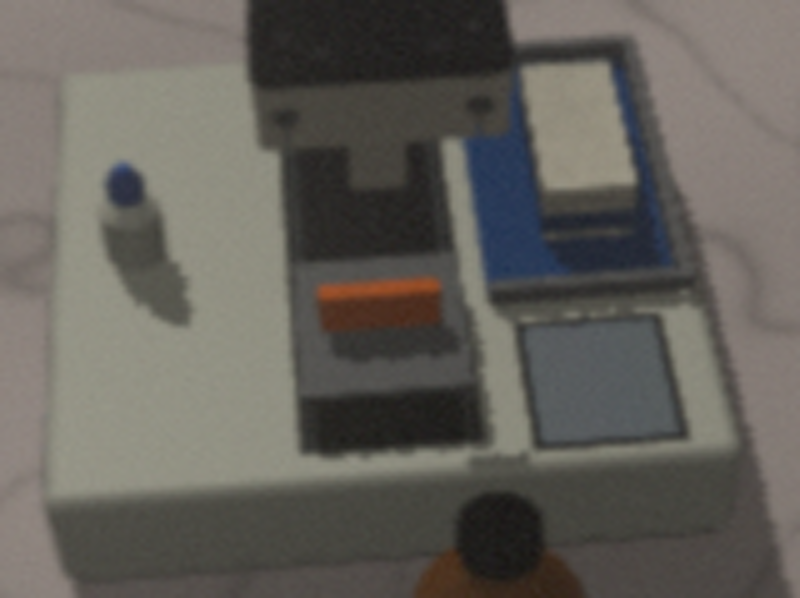

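```bash
python3 - <<'E'
from h import *
s=load('w4'); W=lambda l:[(190+u/5,150+v/5) for u,v in l]
D=lambda l:[(185+u/5,155+v/4.6) for u,v in l]
print('rib top',toreader(pix2z(s,W([(357,218),(410,218),(411,495),(361,495)]),.10)))
print('cover top',toreader(pix2z(s,W([(163,132),(609,132),(604,497),(182,497)]),.08)))
print('track',toreader(pix2z(s,W([(107,106),(128,466)]),.06)))
print('box',toreader(pix2z(load('s4'),D([(520,65),(613,62),(635,187),(540,190)]),.09)))
go(0,-56,84)
E
```

```text
rib top [[-26.2 -61.3 100. ]
 [-26.2 -53.6 100. ]
 [ 17.  -53.8 100. ]
 [ 17.  -61.4 100. ]]
cover top [[-35.3 -92.5  80. ]
 [-35.4 -23.2  80. ]
 [ 25.6 -22.3  80. ]
 [ 25.7 -92.3  80. ]]
track [[ -36.3 -105.3   60. ]
 [  28.2 -105.2   60. ]]
box [[ 64.   75.7  90. ]
 [101.7  73.7  90. ]
 [ 98.7  -3.9  90. ]
 [ 62.6  -1.9  90. ]]
tcp [0.5401 0.0363 0.3503] t 6.95 F [ 0.2 -0.2 -0.2] w 0.0302
target world [0.54   0.0259 0.27  ] slide now-frame [ 80.3 -10.2   1.9] rot [ 0.06 -0.04 -0.  ] alt [-1.799e+02  0.000e+00 -1.000e-01]
slide after rot [ 80.3 -10.2   1.9]
```

>>> arm_command --rows '[{"slide": [0,-11.5,-2.4],"rot": [0,0,0],"hand": 0.35},{"slide": [20,0,0],"rot": [0,0,0],"hand": 0.35},{"slide": [20,0,0],"rot": [0,0,0],"hand": 0.35},{"slide": [20,0,0],"rot": [0,0,0],"hand": 0.35},{"slide": [12,0,0],"rot": [0,0,0],"hand": 0.35},{"slide": [7,0,0],"rot": [0,0,0],"hand": 0.35},{"slide": [0,0,0],"rot": [0,0,0],"hand": 0.35},{"slide": [0,0,0],"rot": [0,0,0],"hand": 0.35}]'

```text
time: 7.75
tcp_pos: [0.5356, 0.0245, 0.2723]
eef_rot: [0.068, 0.704, -0.068, 0.704]
force: [0.2, -0.5, 0.2]
grip_width: 0.03
```

```bash
python3 - <<'E'
from h import *
tip(); s=snap('side','s5'); cv2.imwrite('pics/s5c.png',cv2.resize(s['pixels'][155:285,185:345],None,fx=5,fy=4.6,interpolation=cv2.INTER_CUBIC)); snap('wrist','w5')
E
```

```text
tip reader -3.9 -58.2 z 86.3 w 30.0 F [ 0.2 -0.5  0.2] t 7.75
```

View pics/s5c.png

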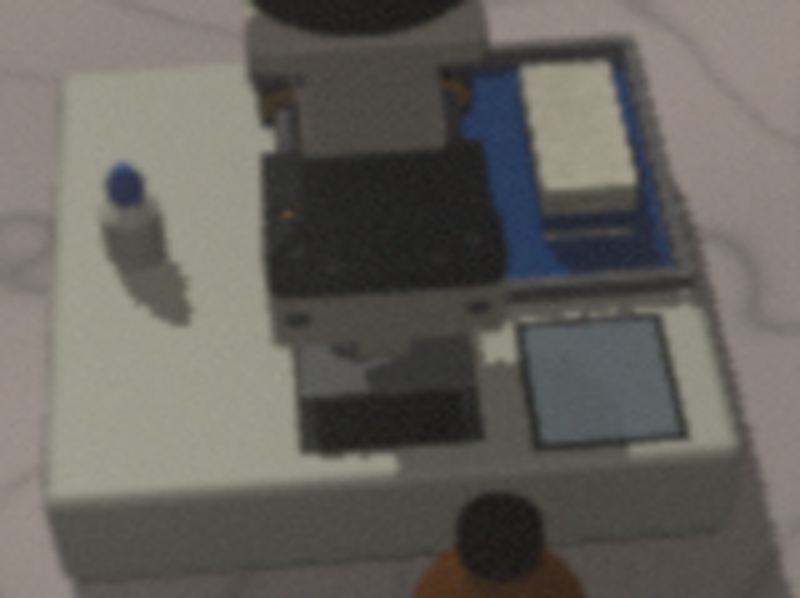

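View pics/w5.png

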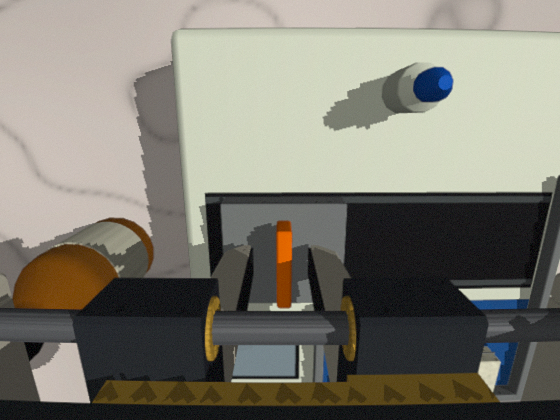

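The fingers straddle the rib centrally, so I'll grip it and slide.

>>> arm_command --rows '[{"slide": [0,0,0],"rot": [0,0,0],"hand": 1},{"slide": [0,0,0],"rot": [0,0,0],"hand": 1},{"slide": [0,0,0],"rot": [0,0,0],"hand": 1},{"slide": [0,0,0],"rot": [0,0,0],"hand": 1},{"slide": [0,0,0],"rot": [0,0,0],"hand": 1},{"slide": [0,3,0],"rot": [0,0,0],"hand": 1},{"slide": [0,6,0],"rot": [0,0,0],"hand": 1},{"slide": [0,8,0],"rot": [0,0,0],"hand": 1},{"slide": [0,8,0],"rot": [0,0,0],"hand": 1},{"slide": [0,8,0],"rot": [0,0,0],"hand": 1},{"slide": [0,8,0],"rot": [0,0,0],"hand": 1},{"slide": [0,8,0],"rot": [0,0,0],"hand": 1},{"slide": [0,8,0],"rot": [0,0,0],"hand": 1},{"slide": [0,8,0],"rot": [0,0,0],"hand": 1},{"slide": [0,6,0],"rot": [0,0,0],"hand": 1},{"slide": [0,4,0],"rot": [0,0,0],"hand": 1},{"slide": [0,2,0],"rot": [0,0,0],"hand": 1},{"slide": [0,0,0],"rot": [0,0,0],"hand": 1}]' --squeeze 10

```text
time: 9.65
tcp_pos: [0.5502, 0.1011, 0.2719]
eef_rot: [0.068, 0.704, -0.068, 0.704]
force: [-1.4, 2.5, 5.1]
grip_width: 0.0076
```

```bash
python3 - <<'E'
from h import *
tip()
E
```

```text
tip reader -4.4 19.8 z 85.9 w 7.6 F [-1.4  2.5  5.1] t 9.65
```

>>> arm_command --rows '[{"slide": [0,3,0],"rot": [0,0,0],"hand": 1},{"slide": [0,3,0],"rot": [0,0,0],"hand": 1},{"slide": [0,2,0],"rot": [0,0,0],"hand": 1},{"slide": [0,1,0],"rot": [0,0,0],"hand": 1},{"slide": [0,1,0],"rot": [0,0,0],"hand": 1},{"slide": [0,0,0],"rot": [0,0,0],"hand": 1}]'

```text
time: 10.25
tcp_pos: [0.5521, 0.1106, 0.2719]
eef_rot: [0.068, 0.704, -0.068, 0.704]
force: [-2.5, 0.1, 6.2]
grip_width: 0.0077
```

```bash
python3 - <<'E'
from h import *
tip()
E
```

```text
tip reader -4.4 29.5 z 85.9 w 7.7 F [-2.5  0.1  6.2] t 10.25
```

>>> arm_command --rows '[{"slide": [0,1,0],"rot": [0,0,0],"hand": 1},{"slide": [0,1,0],"rot": [0,0,0],"hand": 1},{"slide": [0,1,0],"rot": [0,0,0],"hand": 1},{"slide": [0,1,0],"rot": [0,0,0],"hand": 1},{"slide": [0,0,0],"rot": [0,0,0],"hand": 1}]'

```text
time: 10.75
tcp_pos: [0.5527, 0.1129, 0.2718]
eef_rot: [0.067, 0.704, -0.069, 0.703]
force: [-4.2, -16.1, 9.0]
grip_width: 0.008
```

```bash
python3 - <<'E'
from h import *
tip()
E
```

```text
tip reader -4.5 31.1 z 85.8 w 8.0 F [ -4.2 -16.1   9. ] t 10.75
```

End stop reached: 16 N in y, with the rib at y≈31. I'll release, lift and go over the button.

>>> arm_command --rows '[{"slide": [0,-2,0],"rot": [0,0,0],"hand": 0.35},{"slide": [0,0,0],"rot": [0,0,0],"hand": 0.35},{"slide": [0,0,0],"rot": [0,0,0],"hand": 0.35},{"slide": [-20,0,0],"rot": [0,0,0],"hand": 0.35},{"slide": [-25,0,0],"rot": [0,0,0],"hand": 0.35},{"slide": [0,-30,0],"rot": [0,0,0],"hand": 1},{"slide": [0,-30,0],"rot": [0,0,0],"hand": 1},{"slide": [0,-30,0],"rot": [0,0,0],"hand": 1},{"slide": [0,0,0],"rot": [0,0,0],"hand": 1},{"slide": [0,0,0],"rot": [0,0,0],"hand": 1},{"slide": [0,0,0],"rot": [0,0,0],"hand": 1}]'

```text
time: 11.85
tcp_pos: [0.5354, 0.0244, 0.3167]
eef_rot: [0.068, 0.704, -0.068, 0.704]
force: [0.1, -0.4, -1.0]
grip_width: 0.0007
```

```bash
python3 - <<'E'
from h import *
tip(); snap('wrist','w6'); s=snap('side','s6'); cv2.imwrite('pics/s6c.png',cv2.resize(s['pixels'][155:285,185:345],None,fx=5,fy=4.6,interpolation=cv2.INTER_CUBIC))
E
```

```text
tip reader -4.2 -58.4 z 130.7 w 0.7 F [ 0.1 -0.4 -1. ] t 11.85
```

View pics/s6c.png

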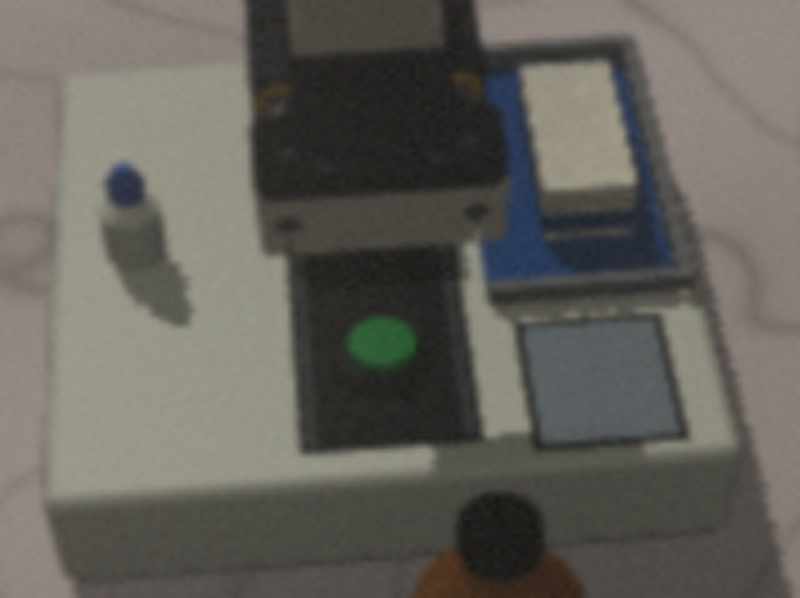

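View pics/w6.png

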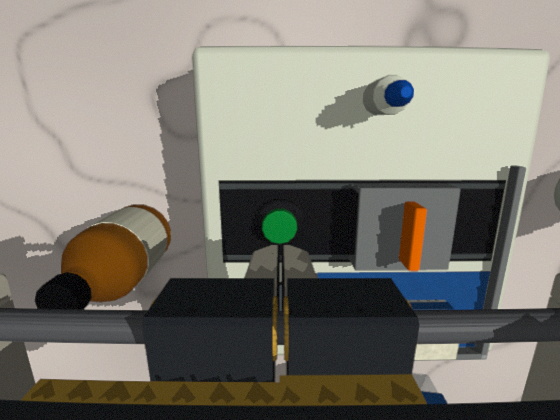

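```bash
python3 - <<'E'
from h import *
print(toreader(pix2z(load('w6'),[(279.5,226.5),(262,226),(297,226)],.072)))
print(toreader(pix2z(load('s6'),[(185+382/5,155+341/4.6)],.072)))
s=load('w6');print('rib',toreader(pix2z(s,[(401,203),(412,203),(425,235)],.1)))
E
```

```text
[[ -5.1 -60.8  72. ]
 [ -5.5 -73.5  72. ]
 [ -5.5 -48.   72. ]]
[[ -2.4 -61.9  72. ]]
rib [[-30.1  15.5 100. ]
 [-30.1  22.4 100. ]
 [ -8.8  33.3 100. ]]
```

>>> arm_command --rows '[{"slide": [20,-2.2,0],"rot": [0,0,0],"hand": 1},{"slide": [20,0,0],"rot": [0,0,0],"hand": 1},{"slide": [12,0,0],"rot": [0,0,0],"hand": 1},{"slide": [4,0,0],"rot": [0,0,0],"hand": 1},{"slide": [2,0,0],"rot": [0,0,0],"hand": 1},{"slide": [2,0,0],"rot": [0,0,0],"hand": 1},{"slide": [2,0,0],"rot": [0,0,0],"hand": 1},{"slide": [1,0,0],"rot": [0,0,0],"hand": 1},{"slide": [0,0,0],"rot": [0,0,0],"hand": 1},{"slide": [0,0,0],"rot": [0,0,0],"hand": 1}]'

```text
time: 12.95
tcp_pos: [0.5349, 0.0215, 0.2541]
eef_rot: [0.068, 0.703, -0.068, 0.704]
force: [-0.5, 2.8, 4.2]
grip_width: 0.0004
```

```bash
python3 - <<'E'
from h import *
tip(); s=load('w6'); cv2.imwrite('pics/w6c.png',cv2.resize(s['pixels'][170:290,340:490],None,fx=5,fy=5,interpolation=cv2.INTER_CUBIC))
E
```

```text
tip reader -3.9 -61.3 z 68.1 w 0.4 F [-0.5  2.8  4.2] t 12.95
```

View pics/w6c.png

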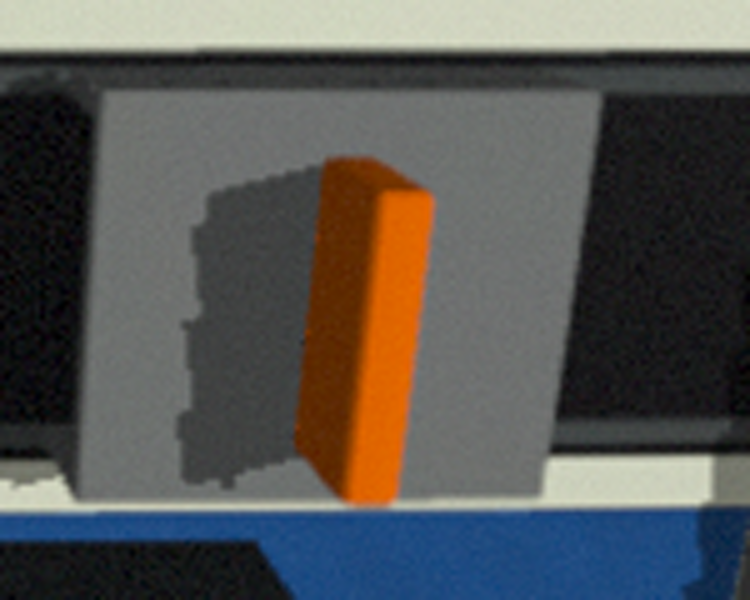

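>>> arm_command --rows '[{"slide": [1,0,0],"rot": [0,0,0],"hand": 1},{"slide": [1,0,0],"rot": [0,0,0],"hand": 1},{"slide": [0,0,0],"rot": [0,0,0],"hand": 1}]'

```text
time: 13.25
tcp_pos: [0.535, 0.0215, 0.2531]
eef_rot: [0.068, 0.703, -0.068, 0.704]
force: [-5.6, 3.2, 20.1]
grip_width: -0.0
```

```bash
python3 - <<'E'
from h import *
tip(); s=load('w6'); print('rib',toreader(pix2z(s,[(340+u/5,170+v/5) for u,v in[(380,192),(432,196),(397,502),(347,500)]],.1)))
E
```

```text
tip reader -3.9 -61.3 z 67.1 w -0.0 F [-5.6  3.2 20.1] t 13.25
rib [[-26.6  25.4 100. ]
 [-26.1  32.1 100. ]
 [ 16.4  32.7 100. ]
 [ 16.   25.9 100. ]]
```

The button bottomed out at 20 N. The rib is at y≈29. I'll lift off, let the button rise, and go back over the rib.

>>> arm_command --rows '[{"slide": [-4,0,0],"rot": [0,0,0],"hand": 1},{"slide": [-16,0,0],"rot": [0,0,0],"hand": 1},{"slide": [-20,0,0],"rot": [0,0,0],"hand": 1},{"slide": [-20,0,0],"rot": [0,0,0],"hand": 0.35},{"slide": [-3,0,0],"rot": [0,0,0],"hand": 0.35},{"slide": [0,30,0],"rot": [0,0,0],"hand": 0.35},{"slide": [0,30,0],"rot": [0,0,0],"hand": 0.35},{"slide": [0,30,0],"rot": [0,0,0],"hand": 0.35},{"slide": [0,0,0],"rot": [0,0,0],"hand": 0.35},{"slide": [0,0,0],"rot": [0,0,0],"hand": 0.35}]'

```text
time: 14.25
tcp_pos: [0.5518, 0.1098, 0.3137]
eef_rot: [0.068, 0.704, -0.068, 0.703]
force: [-0.4, 0.3, 0.4]
grip_width: 0.0306
```

```bash
python3 - <<'E'
from h import *
tip(); snap('wrist','w7')
s=snap('side','s7'); cv2.imwrite('pics/s7c.png',cv2.resize(s['pixels'][155:285,185:345],None,fx=5,fy=4.6,interpolation=cv2.INTER_CUBIC))
E
```

```text
tip reader -4.8 28.4 z 127.7 w 30.6 F [-0.4  0.3  0.4] t 14.25
```

View pics/w7.png

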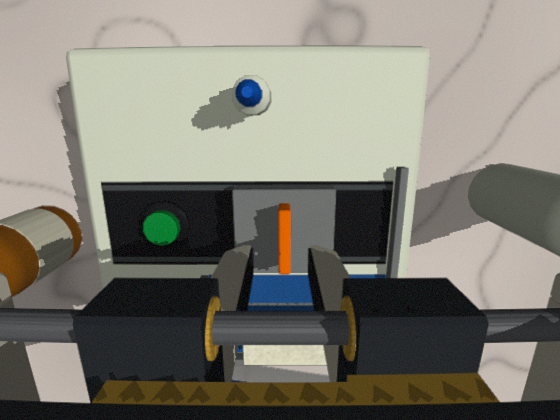

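View pics/s7c.png

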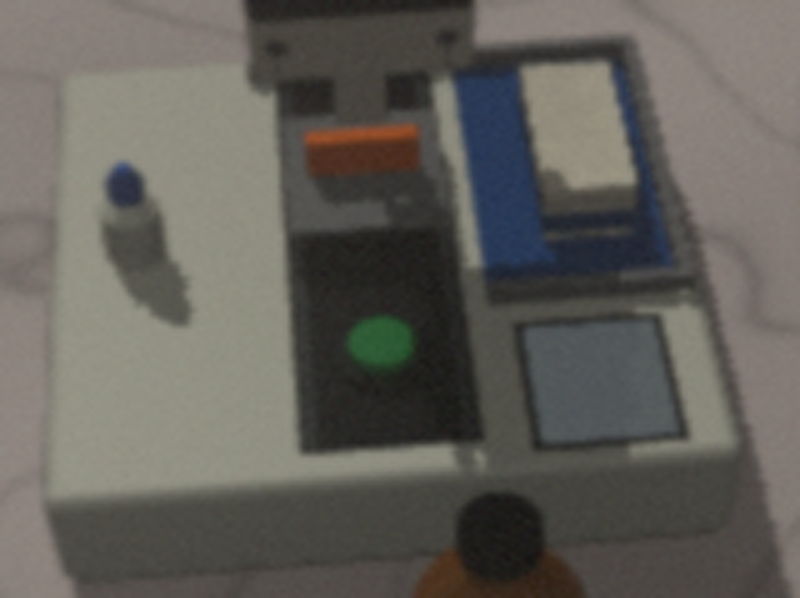

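The button is up and the rib is centred between the fingers. I'll descend, grip and slide it shut.

>>> arm_command --rows '[{"slide": [18,0.8,0],"rot": [0,0,0],"hand": 0.35},{"slide": [14,0,0],"rot": [0,0,0],"hand": 0.35},{"slide": [8,0,0],"rot": [0,0,0],"hand": 0.35},{"slide": [0,0,0],"rot": [0,0,0],"hand": 0.35},{"slide": [0,0,0],"rot": [0,0,0],"hand": 1},{"slide": [0,0,0],"rot": [0,0,0],"hand": 1},{"slide": [0,0,0],"rot": [0,0,0],"hand": 1},{"slide": [0,0,0],"rot": [0,0,0],"hand": 1},{"slide": [0,-4,0],"rot": [0,0,0],"hand": 1},{"slide": [0,-8,0],"rot": [0,0,0],"hand": 1},{"slide": [0,-8,0],"rot": [0,0,0],"hand": 1},{"slide": [0,-8,0],"rot": [0,0,0],"hand": 1},{"slide": [0,-8,0],"rot": [0,0,0],"hand": 1},{"slide": [0,-8,0],"rot": [0,0,0],"hand": 1},{"slide": [0,-8,0],"rot": [0,0,0],"hand": 1},{"slide": [0,-8,0],"rot": [0,0,0],"hand": 1},{"slide": [0,-8,0],"rot": [0,0,0],"hand": 1},{"slide": [0,-8,0],"rot": [0,0,0],"hand": 1},{"slide": [0,-4,0],"rot": [0,0,0],"hand": 1},{"slide": [0,0,0],"rot": [0,0,0],"hand": 1}]'

```text
time: 16.35
tcp_pos: [0.5369, 0.0309, 0.2752]
eef_rot: [0.068, 0.703, -0.069, 0.704]
force: [0.7, -1.9, 6.0]
grip_width: 0.0082
```

```bash
python3 - <<'E'
from h import *
tip()
E
```

```text
tip reader -3.7 -51.8 z 89.2 w 8.2 F [ 0.7 -1.9  6. ] t 16.35
```

>>> arm_command --rows '[{"slide": [0,-3,0],"rot": [0,0,0],"hand": 1},{"slide": [0,-3,0],"rot": [0,0,0],"hand": 1},{"slide": [0,-1,0],"rot": [0,0,0],"hand": 1},{"slide": [0,-1,0],"rot": [0,0,0],"hand": 1},{"slide": [0,-1,0],"rot": [0,0,0],"hand": 1},{"slide": [0,0,0],"rot": [0,0,0],"hand": 1}]'

```text
time: 16.95
tcp_pos: [0.5354, 0.0232, 0.2752]
eef_rot: [0.069, 0.703, -0.068, 0.704]
force: [2.7, 8.2, 4.2]
grip_width: 0.0079
```

```bash
python3 - <<'E'
from h import *
tip()
E
```

```text
tip reader -3.7 -59.3 z 89.2 w 7.9 F [2.7 8.2 4.2] t 16.95
```

>>> arm_command --rows '[{"slide": [0,-1,0],"rot": [0,0,0],"hand": 1},{"slide": [0,-1,0],"rot": [0,0,0],"hand": 1},{"slide": [0,0,0],"rot": [0,0,0],"hand": 1}]'

```text
time: 17.25
tcp_pos: [0.5351, 0.0222, 0.2752]
eef_rot: [0.07, 0.703, -0.067, 0.705]
force: [4.8, 19.8, 4.0]
grip_width: 0.0087
```

```bash
python3 - <<'E'
from h import *
tip()
E
```

```text
tip reader -3.7 -59.8 z 89.2 w 8.7 F [ 4.8 19.8  4. ] t 17.25
```

Shut stop reached at 20 N. I'll back off the preload, open, lift away and look.

>>> arm_command --rows '[{"slide": [0,2,0],"rot": [0,0,0],"hand": 1},{"slide": [0,0,0],"rot": [0,0,0],"hand": 0.35},{"slide": [0,0,0],"rot": [0,0,0],"hand": 0.35},{"slide": [0,0,0],"rot": [0,0,0],"hand": 0.35},{"slide": [-15,0,0],"rot": [0,0,0],"hand": 0.35},{"slide": [-30,0,0],"rot": [0,0,0],"hand": 0.35},{"slide": [-40,0,0],"rot": [0,0,0],"hand": 0.35},{"slide": [-40,20,-30],"rot": [0,0,0],"hand": 0.35},{"slide": [0,20,-30],"rot": [0,0,0],"hand": 0.35},{"slide": [0,10,-20],"rot": [0,0,0],"hand": 0.35},{"slide": [0,0,0],"rot": [0,0,0],"hand": 0.35},{"slide": [0,0,0],"rot": [0,0,0],"hand": 0.35}]'

```text
time: 18.45
tcp_pos: [0.4681, 0.0856, 0.3969]
eef_rot: [0.068, 0.704, -0.068, 0.704]
force: [-0.4, 0.1, -0.5]
grip_width: 0.0302
```

```bash
python3 - <<'E'
from h import *
tip(); snap('wrist','w8'); snap('scene','sc8')
s=snap('side','s8'); b=cv2.resize(s['pixels'][130:325,175:405],(400,340)); a=cv2.resize(load('sc8')['pixels'][150:310,190:410],(400,340))
cv2.imwrite('pics/c8.png',np.hstack([a,b]))
E
```

```text
tip reader -82.0 -11.3 z 210.9 w 30.2 F [-0.4  0.1 -0.5] t 18.45
```

View pics/w8.png

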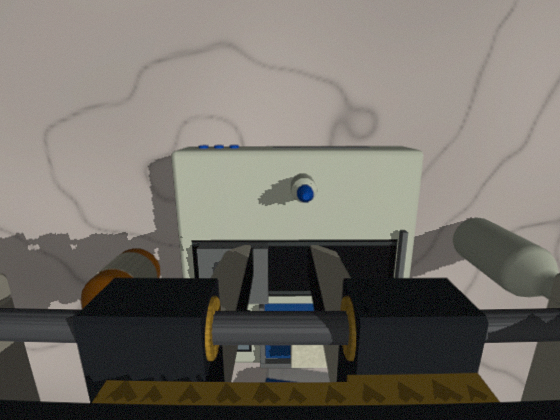

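View pics/c8.png

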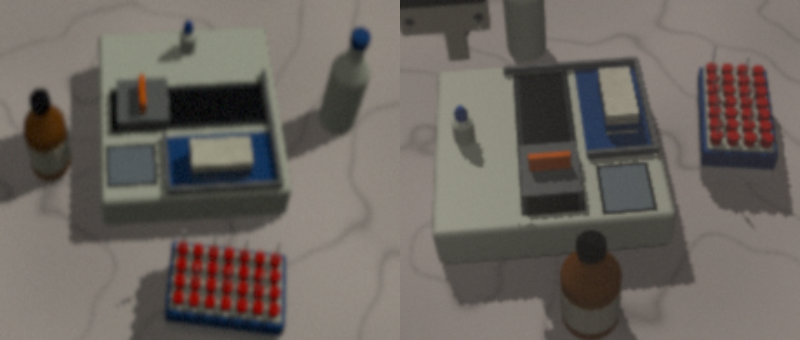

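```bash
python3 - <<'E'
from h import *
def rib(f):
    s=load(f); im=s['pixels'].astype(int); b,g,q=im[...,0],im[...,1],im[...,2]
    m=(q>120)&(q>b*2.2)&(q>g*1.6); m[:195]=0;m[245:]=0;m[:,:240]=0;m[:,280:]=0
    ys,xs=np.nonzero(m); c=(xs.mean(),ys.mean()); return c,len(xs),toreader(pix2z(s,[c],.095))
for f in('side0','s4','s8'): print(f,rib(f))
for k,(x,y,w,h) in {'amber':(260,260,50,65),'disp':(230,95,35,60),'vial':(200,185,20,30),'rack':(340,160,55,65)}.items():
    a=load('side0')['pixels'][y:y+h,x:x+w].astype(np.float32).mean(2);b=load('s8')['pixels'][y:y+h,x:x+w].astype(np.float32).mean(2)
    print(k,cv2.phaseCorrelate(a,b))
E
```

```text
side0 ((np.float64(259.9836065573771), np.float64(217.2295081967213)), 61, array([[ -3.6, -53.3,  95. ]]))
s4 ((np.float64(259.9016393442623), np.float64(217.27868852459017)), 61, array([[ -3.7, -53.4,  95. ]]))
s8 ((np.float64(260.1746031746032), np.float64(218.38095238095238)), 63, array([[ -3.4, -56.1,  95. ]]))
amber ((-0.1216287876161104, -0.1480341802570564), 0.8108420811759101)
disp ((-0.011633321429339816, -0.09085947178478904), 0.9840577710557867)
vial ((-0.005873497526307503, -0.020658967637423586), 1.0131537548700968)
rack ((-0.03020481725426194, 0.01148552894510857), 0.9977044346155943)
```

```bash
python3 -c "
from bench import r
print(r.sign_off())"
```

```text
the job is handed in; nothing more can be done
None
```

I ran the full self-check sequence and handed the job in at about 18.6 s of the 64 s allowed. The sign-off returned no verdict, so the results below are my own measurements.

- **Slide box:** I pushed it onto the mat with the fingers partly open while the cover was shut. It measured about reader x 82, y 36 mm, flat and aligned with the reader. In the last pictures it was still flat on the mat.
- **Cover open:** I gripped the rib and slid it until it hit the end stop at about 16 N, with the rib at y ≈ 30 mm.
- **Button:** I pressed it until it bottomed out at 20 N, with the fingertip at z ≈ 67 mm as expected. After I lifted off, the pictures showed it up again.
- **Cover shut:** I slid it back until it hit the stop at about 20 N, with the fingertip at y ≈ -60 mm, then released and lifted clear. The side camera puts the rib 2.7 mm further shut than at the start, so it should be within about 2.5 mm of fully shut.
- **Bottles, rack and vial:** the before and after side pictures differ by less than 0.2 pixel for each.

**Disagreements:** my reader frame from the fixed cameras sat about 4 mm off in x from what the wrist camera showed, so I used the wrist values for the rib and button. The side camera's absolute rib reading (y ≈ -56 mm) also differs by about 4 mm from the gripper reading at the stop, so I relied on the change in position and the stop force.

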